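# Clamp a glued chair rail: to touch, then a quarter turn

### The job

The pale splint on the broken end of one of the two chair rails is freshly glued and needs clamping. Lay that rail flat on the clamp's plywood board, straight along it, with the splint under the rubber foot and the end pushed fully home against the wooden stop; then screw the red wing knob down, clockwise, until the foot just touches the splint, and from that point give it a quarter turn more: clearly less leaves the joint loose, clearly more squeezes the glue out of it, even for a moment. Let go, and leave the other things on the bench where they are.

Things in the scene. Friction and masses are not known exactly. Their poses are not given: they have to be found in the camera images.
- rail_mid (a point): Centre of the rail to clamp: a dark stained hardwood chair rail lying flat, 260 mm long, 45 wide, 25 thick, about 0.2 kg; the point is 12.5 mm above its underside. x runs along it to the splinted end, 130 mm away; z up. The other end carries a 23 mm tenon as well. The spare rail is alike but has no splint.
- rail: The same rail with its splint; origin at the centre of its underside, axes as rail_mid. The splint is pale wood, 70 mm long, 37 wide, from 55 to 125 mm along +x. It is hand-cut and stands 1.5 to 6.5 mm above the rail's top face, different each time and not measured.
- clamp: Plywood gluing board with a dark green iron screw clamp, fixed to the bench. Origin at bench level under the screw's axis; x runs along the board into the throat, to stop and spine; z up. The upper arm, 30 mm wide, runs from the spine (x 56 to 88 mm) to a round boss of radius 20 about the screw, 94 to 130 mm above the bench. The throat is open to the front and both sides.
- bed (a point): Where the middle of the rail's underside belongs when it is home: on top of the board, 18 mm above the bench, at x = -85, y = 0 mm in the clamp's frame, axes as the clamp's. The board is 110 mm wide, from x = -195 to +95.
- stop (a point): Centre of the wooden stop's face, at x = 45, y = 0, z = 30.5 mm in the clamp's frame; the face is 56 mm wide, 18 to 50 mm above the bench. The rail's splinted end butts against it.
- knob_grip (a point): Red wing knob on top of the screw: a flat bar 56 mm long, 14 thick, 30 high, pinched across the 14 mm. The point is on the screw's axis, 8 mm below the bar's top and 22 above its underside, 172 mm above the bench at knob = 0; it sinks with the screw. x runs along the bar. Below it is a neck of radius 8.5, then the boss.
- knob (a joint): Turn of the knob in rad, growing clockwise seen from above, which lowers the screw 12 mm per turn (1.91 mm per rad). At 0 the bar lies along the clamp's x axis; starts between 0 and 0.5. It takes about 0.24 N m to turn while the foot is free; after touch that climbs by about 0.11 N m per rad. It stays where it is left.
- foot: Black rubber foot at the screw's lower end, 26 mm across; it does not turn. Origin at the centre of its lower face, 52.5 mm above the bench at knob = 0, so 2 to 8 mm above the splint of a rail on the bed at the start. The rubber yields 1 mm per 30 N: past first touch it presses about 1 N per degree of knob turn, 90 N after a quarter turn.
- spare: The other chair rail, of the same size but without a splint, lying on the bench; origin at the centre of its underside. Not to be moved.
- glue: Yellow plastic glue bottle, 54 mm across, 150 high, standing beyond the clamp; origin at the centre of its base. Not to be moved.
- tape: Roll of brown tape lying flat, 96 mm across, 24 high; origin at the centre of its underside. Not to be moved.
- mallet: Hammer with a pale handle and black rubber head, 270 mm long, lying at the robot's right; origin on its underside. Not to be moved.
- driver: Screwdriver with a blue handle, lying at the robot's left; origin on its underside. Not to be moved.

How it is judged:
By the outcome, as a careful person would: the job done as asked, in the order asked, and still so for the second after the job is handed in, with the robot touching nothing.
It also fails if it takes over 72 s, if anything falls off the work surface, if the arm or the gripper's body presses on something with over 40 N, if the wrist force passes 120 N, or if a joint passes its speed limit or range.

### The arm

A 7-joint arm with a two-finger parallel gripper is mounted at the origin on the work surface. World frame = base frame: x ahead of the robot, y to its left, z up, the work surface at z = 0. Lengths are in mm, angles in rad, forces in N, time in s.
With the tool pointing down it reaches from about 400 to 875 mm from the base axis. Payload 19.3 kg.
Tool frame: the origin (TCP) lies at the very end of the fingers, on their centre line; the grasp point (between the pads) lies 19 mm behind it (grip_point_offset is the z of the grasp point in the tool frame, in mm); z points along the fingers, x is the direction in which the jaws open and shut, and the axes are right-handed (so a half turn about z gives the same grasp; the last joint's range is limited). The gripper opens to 85 mm and grips with 20 to 120 N. Pads are 22 mm wide; open, the fingers measure 114 mm over their backs; the gripper's body (76 mm by 85 mm) begins 54 mm behind the grasp point. The pads swing forward as they close: fully open they stand 13 mm farther back than shut.
Start: joints at [-1.177, 0.521, -0.036, 1.599, 0.021, 1.021, -0.113], TCP at [279.61, 558.957, 231.291] pointing down, gripper open.
Joint ranges: [-2.91, 2.91], [-0.3, 2.13], [-1.5, 1.42], [0.17, 2.43], [-1.26, 4.41], [0.16, 1.93], [-2.52, 2.52]. Speed limits (rad/s): [1.89, 1.89, 2.39, 2.39, 3.01, 3.01, 3.01].

### API

Orientations are given as a 3x3 rotation matrix whose columns are the frame's x, y, z axes.
In Python, from workcell import movep, movel, goto_joints, open_gripper, clamp, wait, inverse_kinematics, read_state, camera, PlanningError, finish_job, grip_point_offset gives the robot as it stands. Calls block until the motion is done:
- movep(position, orientation): joint-space move of the TCP to a pose.
- movel(position, frame=None, max_speed=150, guard=None): straight line of the TCP; frame=None keeps the orientation; max_speed is the mean speed in mm/s. With guard (N) it stops when the force on the tool has changed by that much, and returns True; else False.
- goto_joints(angles): joint-space move.
- open_gripper() and clamp(): open the fingers fully, or close them until they stop; the grip force is fixed at half the most.
- wait(seconds).
- inverse_kinematics(position, orientation): joint angles nearest the present ones, or None.
- read_state(): the state.
- camera(name): name is "scene" or "side" or "wrist"; returns a dict with "image" (420x560x3 uint8, blue, green, red), "range_z" (420x560 float32, mm along the optical axis (not along the pixel's ray), 0 where there is no reading), "fx", "fy", "cx", "cy" (pixels), "cam_to_world" (4x4, takes a point from camera to world coordinates). Camera axes: x right, y up, looking along -z (the intrinsics and any distortion apply to the point x, -y, -z); pixel columns grow to the right and rows downward; lengths in mm; the calibration is good to about 2 mm. A picture is of the moment at which its call begins.
A pose or a line that the arm cannot do raises PlanningError and nothing moves.
- finish_job(): hands the job in, once; it reports no verdict.
The state is a dict: "time": time; "qpos": joint angles; "qvel": joint speeds; "joint_efforts": joint torques, N m; "eef_pos": TCP position; "tool_rot": TCP orientation; "ft_force": force on the tool from outside, world axes, zero at the start; "torque": the same for the moment, N m; "finger_gap": finger opening in mm.
Only numpy, scipy, OpenCV 4.12 (cv2) and the standard library are available. Lean on these libraries where they do the work, as an engineer would, in place of code of your own. Each camera call takes 0.05 s, during which the arm holds its last target. There are 200 camera calls.

## Working session

There is one attempt and no reset: what is moved stays moved. The work goes in short steps, each a Python script; the robot and the scene stay as the last script left them, time stands still between calls to the robot, and variables do not carry over. Pictures are saved under pics/ and viewed, about 8 in all and at most 12, crops included, and the job is handed in when it is done.

```bash
ls; mkdir -p pics; cat > h.py <<'E'
import numpy as np, cv2
from workcell import *
def pts(c):
    h,w=c["range_z"].shape; v,u=np.mgrid[0:h,0:w]; d=c["range_z"]
    P=np.stack([(u-c["cx"])/c["fx"]*d,-(v-c["cy"])/c["fy"]*d,-d,np.ones_like(d)],-1)
    P=P@np.array(c["cam_to_world"]).T
    P=P[...,:3]; P[d<=0]=np.nan
    return P
def ray(c,u,v,z):
    T=np.array(c["cam_to_world"]); r=T[:3,:3]@np.array([(u-c["cx"])/c["fx"],-(v-c["cy"])/c["fy"],-1]); o=T[:3,3]
    return o+r*(z-o[2])/r[2]
E
python3 - <<'E'
from h import *
import pickle
D={n:camera(n) for n in("scene","side","wrist")}
pickle.dump(D,open("d0.pkl","wb"))
for n,c in D.items(): cv2.imwrite(f"pics/{n}0.png",c["image"]); print(n,np.round(c["cam_to_world"],2).tolist(),c["fx"],(c["range_z"]>0).mean(), [k for k in c])
s=read_state(); print(s)
E
```

```text
pics
scene [[-0.57, -0.7, 0.44, 1052.25], [0.82, -0.48, 0.3, 308.7], [0.0, 0.53, 0.85, 1029.7], [0.0, 0.0, 0.0, 1.0]] 397.5961700461268 0.9960756802721088 ['image', 'range_z', 'fx', 'fy', 'cx', 'cy', 'cam_to_world']
side [[0.88, 0.34, -0.34, 129.54], [-0.48, 0.6, -0.64, -897.31], [-0.01, 0.73, 0.69, 1049.51], [0.0, 0.0, 0.0, 1.0]] 450.64708155871745 0.993405612244898 ['image', 'range_z', 'fx', 'fy', 'cx', 'cy', 'cam_to_world']
wrist [[0.45, -0.85, -0.29, 205.05], [0.89, 0.42, 0.15, 595.54], [-0.0, -0.33, 0.95, 373.06], [0.0, 0.0, 0.0, 1.0]] 329.7863001782113 0.9961819727891157 ['image', 'range_z', 'fx', 'fy', 'cx', 'cy', 'cam_to_world']
{'time': 0.15, 'qpos': array([-1.17719445,  0.52189005, -0.03633678,  1.59985098,  0.02122932,
        1.02111128, -0.11281338]), 'qvel': array([-0.00196907, -0.00222565,  0.00019078, -0.00093395, -0.00193111,
       -0.00206054, -0.00133819]), 'joint_efforts': array([ 2.15489563e-03, -9.27393794e+01,  1.98048458e+00, -3.70054758e+01,
        1.79454574e-02,  6.37478792e-03,  1.54132579e-05]), 'eef_pos': array([279.51283012, 558.73871548, 230.85911931]), 'tool_rot': array([[ 4.47353882e-01,  8.94356977e-01, -3.18835801e-04],
       [ 8.94356611e-01, -4.47353988e-01, -8.13619256e-04],
       [-8.70298526e-04,  7.88228257e-05, -9.99999618e-01]]), 'ft_force': array([-0.41571365, -0.82929773, -0.28598778]), 'torque': array([ 0.01568306,  0.00883641, -0.00622449]), 'finger_gap': 85.52160109972458}
```

```bash
python3 -c "
import cv2,numpy as np
cv2.imwrite('pics/both0.png',np.vstack([cv2.imread('pics/scene0.png'),cv2.imread('pics/side0.png')])[:, :])"; ls pics
```

```text
both0.png
scene0.png
side0.png
wrist0.png
```

View pics/scene0.png

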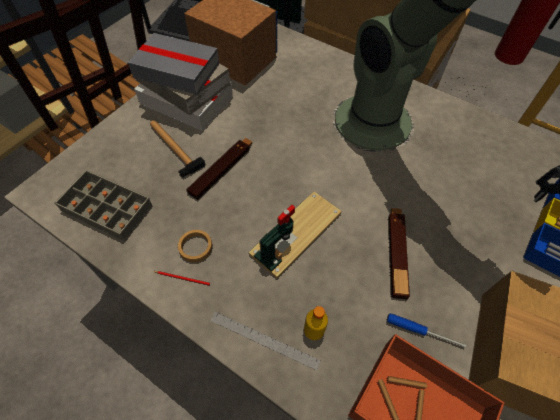

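View pics/side0.png

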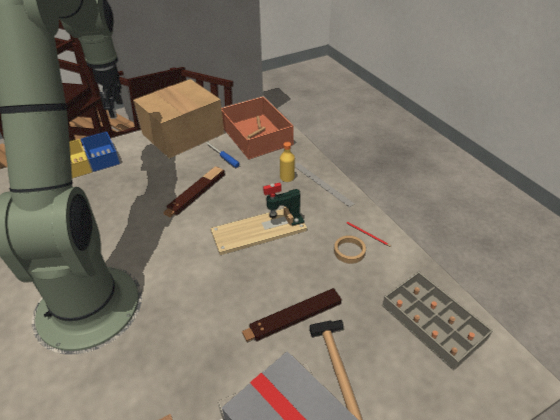

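The scene view shows the splinted rail at about (400,250), with the splint at (400,283). The board and clamp are around (290,235), the red knob at (288,213), and the spare rail at (220,168). In the side view the splint is at (212,174), the board at (258,230) and the knob at (272,188). Next I measure these.

```bash
cat > m0.py <<'E'
from h import *
import pickle
D=pickle.load(open("d0.pkl","rb"))
R={"scene":dict(rail=(375,200,425,305),board=(240,185,350,285),knob=(270,195,305,230)),
   "side":dict(rail=(155,160,235,220),board=(200,205,315,260),knob=(255,178,290,198))}
for n in R:
    c=D[n];P=pts(c);hsv=cv2.cvtColor(c["image"],cv2.COLOR_BGR2HSV)
    def sub(k):
        x0,y0,x1,y1=R[n][k]; return P[y0:y1,x0:x1].reshape(-1,3),hsv[y0:y1,x0:x1].reshape(-1,3).astype(int)
    z=P[...,2]; b=(abs(z)<15); print(n,"bench z",np.median(z[b]))
    def rect(A):
        (cx,cy),(w,h),a=cv2.minAreaRect(A[:,:2].astype(np.float32)); bx=cv2.boxPoints(((cx,cy),(w,h),a)); return np.round([cx,cy,w,h,a],1),np.round(bx).tolist()
    p,h=sub("rail"); m=(p[:,2]>15)&(p[:,2]<45); A=p[m]; print("rail",m.sum(),np.percentile(A[:,2],[10,50,90]).round(1),rect(A))
    s=m&(h[:,2]>110); A2=p[s]; print(" splint",s.sum(),np.percentile(A2[:,2],[10,50,90]).round(1),rect(A2)); d=m&(h[:,2]<80);print(" dark",d.sum(),np.median(p[d],0).round(1))
    p,h=sub("board"); m=(p[:,2]>11)&(p[:,2]<25); A=p[m]; print("board",m.sum(),np.median(A[:,2]).round(1),rect(A))
    p,h=sub("knob"); m=((h[:,0]<8)|(h[:,0]>172))&(h[:,1]>150)&(h[:,2]>90)&(p[:,2]>120); A=p[m]; print("knob",m.sum(),A.min(0).round(1),A.max(0).round(1)); t=A[A[:,2]>A[:,2].max()-6]; print(len(t),t.mean(0).round(1),rect(t))
E
python3 m0.py
```

```text
scene bench z 0.6537849787080177
rail 1442 [21.7 25.9 29.7] (array([431.9, 299.6, 285.4,  46.2,  27.9]), [[295.0, 253.0], [317.0, 212.0], [569.0, 346.0], [547.0, 387.0]])
 splint 331 [26.7 29.2 31.3] (array([448.9, 312.4, 228.2,  38.2,  26.4]), [[338.0, 279.0], [355.0, 245.0], [560.0, 346.0], [543.0, 380.0]])
 dark 1067 [419.6 291.   25.1]
board 2335 18.4 (array([545.5,  27.7, 112.8, 291.5,  82.1]), [[393.0, -8.0], [682.0, -48.0], [698.0, 64.0], [409.0, 104.0]])
knob 76 [568.5  12.2 174.9] [621.8  31.2 183.4]
67 [595.4  21.8 179.9] (array([594.8,  20.9,  13.3,  54.5,  78.4]), [[567.0, 20.0], [620.0, 9.0], [623.0, 22.0], [569.0, 33.0]])
side bench z 0.6554175741993049
rail 802 [18.3 24.8 29.3] (array([456.3, 313.6, 345.2,  53.9,  28. ]), [[291.0, 256.0], [317.0, 209.0], [621.0, 371.0], [596.0, 418.0]])
 splint 157 [19.9 27.9 31.3] (array([464. , 318.8, 327.3,  43.8,  26.4]), [[308.0, 266.0], [327.0, 226.0], [620.0, 372.0], [601.0, 411.0]])
 dark 575 [410.  283.5  24.6]
board 2051 18.2 (array([543.9,  27.2, 118.7, 291.1,  81.9]), [[391.0, -11.0], [680.0, -52.0], [696.0, 65.0], [408.0, 106.0]])
knob 151 [564.9   7.9 140.9] [615.5  28.2 182.8]
43 [590.8  18.  179.6] (array([590.9,  17.9,  15. ,  50.2,  82.7]), [[565.0, 14.0], [615.0, 7.0], [617.0, 22.0], [567.0, 29.0]])
```

```bash
cat >> h.py <<'E'
def down(yaw):
    "tool pointing down, tool y along yaw (camera on the -y side)"
    c,s=np.cos(yaw),np.sin(yaw); return np.array([[-s,c,0],[c,s,0],[0,0,-1.]])
def save(c,n): cv2.imwrite(f"pics/{n}.png",c["image"])
E
python3 - <<'E'
from h import *
import pickle
y=np.radians(27.9); e=np.array([np.cos(y),np.sin(y)])
g=np.array([442.1,305.])-15*e
movep([*g,200],down(y)); s=read_state(); print(s["time"],s["qpos"].round(2),s["eef_pos"].round(1))
c=camera("wrist"); pickle.dump(c,open("w1.pkl","wb")); save(c,"w1")
P=pts(c); print("bench",np.nanmedian(P[...,2][abs(P[...,2])<8]))
yc=np.radians(-7.9)
for r in ([411,46],[490,35]): print(inverse_kinematics([*r,60],down(yc)))
E
```

```text
1.4167 [-0.56  0.4  -0.21  1.89  0.11  0.85  1.23] [428.6 298.9 200.1]
bench -0.32556824381381944
[-0.22715481  0.5136521  -0.03520546  2.26464018  0.04860392  0.36395851
  1.1296704 ]
[-0.17184813  0.58702833 -0.02666746  2.07367391  0.03191099  0.48126332
  1.2105742 ]
```

View pics/w1.png

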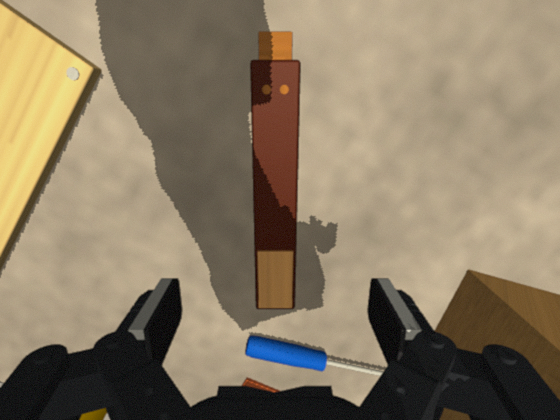

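The wrist view shows the rail centred between the fingers, with its edges at columns 251–299. The splint is at (275,280), the tenon at (275,45) and the driver at (290,352). I'll refine the pose from this view and then grasp.

```bash
python3 - <<'E'
from h import *
import pickle
c=pickle.load(open("w1.pkl","rb")); P=pts(c); b=np.nanmedian(P[...,2][abs(P[...,2])<8])
hsv=cv2.cvtColor(c["image"],cv2.COLOR_BGR2HSV).astype(int)
roi=np.zeros(P.shape[:2],bool); roi[60:312,245:305]=1
m=roi&(P[...,2]>b+18)&(P[...,2]<b+40)
A=P[m]; (cx,cy),(w,h),a=cv2.minAreaRect(A[:,:2].astype(np.float32)); print("body",cx,cy,w,h,a)
y=np.radians(27.9); e=np.array([np.cos(y),np.sin(y)]);n=np.array([-e[1],e[0]])
C=A[:,:2]; t=C@e
# centreline fit
ts=np.arange(t.min()+10,t.max()-10,8); mid=[]
for q in ts:
    k=abs(t-q)<3; v=C[k]@n; mid.append((v.min()+v.max())/2)
sl,ic=np.polyfit(ts,mid,1); print("yaw",27.9+np.degrees(np.arctan(sl)),"ends t",np.percentile(t,[.2,99.8]))
sp=m&(hsv[...,2]>110)&(np.arange(420)[:,None]>245); S=P[sp]; print("splint t",(S[:,:2]@e).min(),(S[:,:2]@e).max(),"z-b",np.percentile(S[:,2]-b,[5,25,50,75,95]))
d=roi.copy(); d[252:]=0; d[:65]=0; d&=m&(abs(P[...,:2]@n-ic)<18); print("top z-b",np.percentile(P[d][:,2]-b,[5,50,95]),"bench",b)
# plane-consistent splint height: fit rail plane and evaluate
Q=P[d]; G=np.c_[Q[:,:2],np.ones(len(Q))]; co=np.linalg.lstsq(G,Q[:,2],rcond=None)[0]
core=S[(abs(S[:,:2]@n-ic)<14)]; print("splint h",np.percentile(core[:,2]-np.c_[core[:,:2],np.ones(len(core))]@co,[10,50,90]), np.median(core[:,2])-np.median(Q[:,2]),co)
tc=np.percentile(t,[.2,99.8]).mean(); print("centre",tc*e+n*(ic+sl*tc))
# independent check: rays onto the z=25 plane at the edges
for uv in ((251,62),(299,62),(257,308),(294,308)): print(uv,ray(c,*uv,25.).round(1))
E
```

```text
body 440.2062683105469 304.24560546875 257.77374267578125 45.0562629699707 27.92842674255371
yaw 27.91002380648172 ends t [402.66475963 659.07069877]
splint t 586.4382459182743 656.1962068385046 z-b [27.40963722 28.06212821 28.52423157 28.9916539  29.61222716]
top z-b [23.81895423 25.02025202 26.24763062] bench -0.32556824381381944
splint h [2.64592388 3.49753775 4.38654512] 3.5197677200318367 [ 5.87855286e-04 -9.44188793e-04  2.47383706e+01]
centre [439.7466613 303.9659788]
(251, 62) [337.9 226.1  25. ]
(299, 62) [318.1 263.4  25. ]
(257, 308) [562.3 345.9  25. ]
(294, 308) [542.7 383.   25. ]
```

```bash
python3 - <<'E'
from h import *
y=np.radians(27.9); e=np.array([np.cos(y),np.sin(y)])
g=np.array([440.2,304.2])-15*e
movep([*g,60],down(y)); print(movel([*g,5],max_speed=100,guard=15)); clamp()
s=read_state(); print(s["time"],s["eef_pos"].round(1),s["finger_gap"],s["ft_force"].round(1))
movel([*g,85]); s=read_state(); print(s["finger_gap"],s["ft_force"].round(1))
yc=np.radians(-7.9); ec=np.array([np.cos(yc),np.sin(yc)])
S=np.array([594.5,20.8]); gp=S+ec*(-85-15-78); print(gp)
movep([*gp,85],down(yc)); s=read_state(); print(s["time"],s["eef_pos"].round(1),s["finger_gap"],s["ft_force"].round(1),s["torque"].round(2))
c=camera("scene");d=camera("side");w=camera("wrist"); import pickle; pickle.dump((c,d,w),open("d1.pkl","wb"))
a=cv2.resize(c["image"][150:300,180:380],(800,600)); b=cv2.resize(d["image"][140:280,180:330],(800,600)); 
cv2.imwrite("pics/p1.png",np.hstack([cv2.resize(a,(400,300)),cv2.resize(b,(400,300))])); save(w,"w2")
E
```

```text
False
3.2417 [427.2 297.4   5.6] 43.95232093549342 [-1.5 -1.6 10. ]
43.43813891908922 [ 0.2 -0.4 -2.2]
[418.18931554  45.26512919]
4.9167 [418.6  46.3  84.8] 43.488397016584784 [ 0.6  0.7 -2.2] [0.05 0.01 0.01]
```

View pics/p1.png

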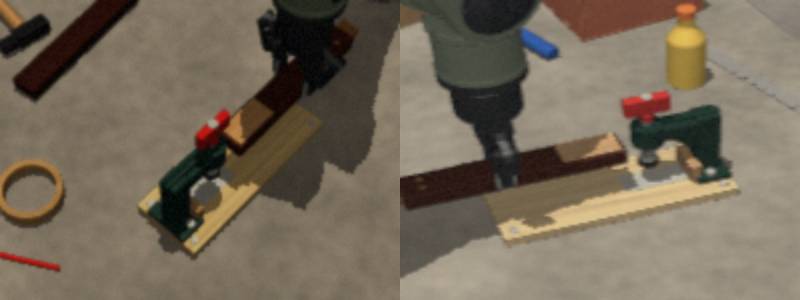

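The rail is held level, with the splinted end about 20 mm in front of the boss. I'll measure its alignment relative to the board before lowering.

```bash
cat > m1.py <<'E'
from h import *
import pickle,sys
S=np.array([594.5,20.8]);yc=np.radians(-7.9)
ec=np.array([np.cos(yc),np.sin(yc)]);nc=np.array([-ec[1],ec[0]])
def line(A,lo,hi,st=6):
    x=(A[:,:2]-S)@ec; v=(A[:,:2]-S)@nc; q=[];m=[];w=[]
    for t in np.arange(lo,hi,st):
        k=abs(x-t)<st/2
        if k.sum()>6: q.append(t);m.append((v[k].min()+v[k].max())/2);w.append(np.ptp(v[k]))
    p=np.polyfit(q,m,1); return "slope deg %.2f  y at x=%d: %.1f width %.1f n %d"%(np.degrees(p[0]),(lo+hi)/2,np.polyval(p,(lo+hi)/2),np.median(w),len(q))
def rep(cs,zlo,zhi,xr,shift):
    for n,c in cs.items():
        P=pts(c); A=P.reshape(-1,3); x=(A[:,:2]-S)@ec; v=(A[:,:2]-S)@nc; val=c["image"].max(2).reshape(-1)
        k=(A[:,2]>zlo)&(A[:,2]<zhi)&(abs(v)<45)&(x>xr[0])&(x<xr[1])
        print(n,"rail",line(A[k],xr[0]+4,xr[1]-4), "end x %.1f"%np.percentile(x[k],99.5),"z %.1f"%np.median(A[k][:,2]))
if __name__=="__main__":
    c,d,w=pickle.load(open("d1.pkl","rb"))
    rep({"scene":c,"side":d},97,115,(-145,-25),0)
    D=pickle.load(open("d0.pkl","rb"))
    for n in("scene","side"):
        A=pts(D[n]).reshape(-1,3); x=(A[:,:2]-S)@ec; v=(A[:,:2]-S)@nc
        k=(A[:,2]>12)&(A[:,2]<24)&(abs(v)<70)&(x>-200)&(x<-30); print(n,"board",line(A[k],-185,-55),"start x %.1f"%np.percentile(x[k],.5))
        k=(A[:,2]>25)&(A[:,2]<52)&(abs(v)<32)&(x>25)&(x<60); print(n," stop?",k.sum(),np.percentile(x[k],[1,10,50]).round(1),np.percentile(v[k],[1,99]).round(1))
        k=(A[:,2]>100)&(A[:,2]<135)&(abs(v)<32)&(x>-25)&(x<95); print(n," arm",line(A[k],30,85,5))
E
python3 m1.py
```

```text
scene rail slope deg 2.79  y at x=-85: 3.2 width 43.0 n 19 end x -31.4 z 106.3
side rail slope deg 0.29  y at x=-85: -1.0 width 42.7 n 19 end x -34.0 z 105.8
scene board slope deg 5.40  y at x=-120: 3.1 width 107.3 n 22 start x -193.4
scene  stop? 58 [46.1 46.6 53.8] [ 5.6 31.8]
scene  arm slope deg 0.06  y at x=57: 1.2 width 28.2 n 11
side board slope deg -0.24  y at x=-120: -2.1 width 110.1 n 22 start x -195.6
side  stop? 91 [41.  43.5 46.3] [-30.8  26.3]
side  arm slope deg 3.71  y at x=57: -4.4 width 28.1 n 11
```

```bash
python3 - <<'E'
from h import *
import pickle
yc=np.radians(-8.2); ec=np.array([np.cos(yc),np.sin(yc)]);nc=np.array([-ec[1],ec[0]])
S=np.array([594.5,20.8])-1*nc
def at(x,z): return [*(S+ec*(x-15)),z]
def st(l):
    s=read_state(); p=s["eef_pos"]; print(l,round(s["time"],2),p.round(1),"x",((p[:2]-S)@ec+15).round(1),s["finger_gap"].round(1),s["ft_force"].round(1),s["torque"].round(2)); return s
movel(at(-163,35),frame=down(yc)); st("pre")
print(movel(at(-163,20),max_speed=30,guard=6)); s=st("touch")
z=s["eef_pos"][2]
movel(at(-163,z+1),max_speed=30); movel(at(-92,z+1),max_speed=60,guard=12); st("slid")
c=camera("scene");d=camera("side");pickle.dump((c,d),open("d2.pkl","wb"))
a=c["image"][180:280,220:350]; b=d["image"][160:270,190:330]
cv2.imwrite("pics/p2.png",np.hstack([cv2.resize(a,(400,308)),cv2.resize(b,(400,308))]))
E
```

```text
Traceback (most recent call last):
AttributeError: 'float' object has no attribute 'round'
```

```bash
cat > pl.py <<'E'
from h import *
import pickle
yc=np.radians(-8.2); ec=np.array([np.cos(yc),np.sin(yc)]);nc=np.array([-ec[1],ec[0]])
S=np.array([594.5,20.8])-1*nc
def at(x,z): return [*(S+ec*(x-15)),z]
def st(l):
    s=read_state(); p=s["eef_pos"]; print(l,round(s["time"],2),p.round(1),"x",((p[:2]-S)@ec+15).round(1),round(s["finger_gap"],1),s["ft_force"].round(1),s["torque"].round(3)); return s
E
python3 - <<'E'
from pl import *
st("pre")
print(movel(at(-163,20),max_speed=30,guard=6)); s=st("touch")
z=s["eef_pos"][2]
movel(at(-163,z+1),max_speed=30); st("up"); print(movel(at(-92,z+1),max_speed=60,guard=12)); st("slid")
c=camera("scene");d=camera("side");pickle.dump((c,d),open("d2.pkl","wb"))
a=c["image"][180:280,220:350]; b=d["image"][160:270,190:330]
cv2.imwrite("pics/p2.png",np.hstack([cv2.resize(a,(400,308)),cv2.resize(b,(400,308))]))
E
```

```text
pre 5.55 [418.1  45.5  35.1] x -163.1 43.9 [ 0.6 -0.7 -2.9] [-0.004 -0.026  0.006]
True
touch 5.98 [418.7  45.1  23.1] x -162.5 43.5 [-0.4 -0.2 -1. ] [-0.134 -0.17  -0.01 ]
up 6.23 [418.1  45.2  24. ] x -163.1 43.8 [ 0.5 -1.1 -1.8] [-0.     0.078 -0.043]
False
slid 7.57 [488.1  35.1  24.1] x -92.3 43.9 [-0.1 -0.1 -1. ] [ 0.048  0.058 -0.018]
```

View pics/p2.png

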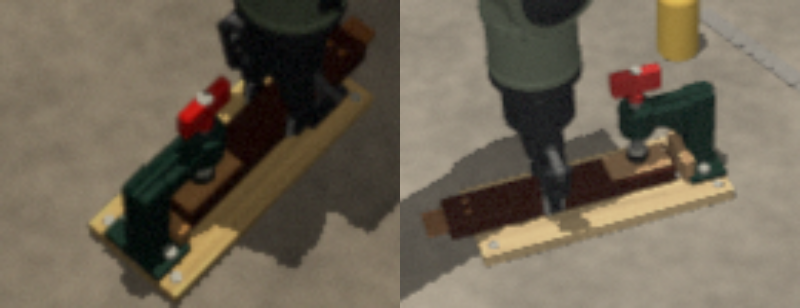

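The splint is under the foot and the end is a few mm short of the stop. Next I lower it, push it home and release.

```bash
python3 - <<'E'
from pl import *
print(movel(at(-92,20),max_speed=10,guard=4)); s=st("down"); z=s["eef_pos"][2]
print(movel(at(-70,z+.2),max_speed=25,guard=14)); st("push")
wait(.2); st("push2"); 
c=camera("side"); s=read_state()
open_gripper(); st("open")
p=s["eef_pos"]-[*(5*ec),0]   # back off a little? keep straight up
q=read_state()["eef_pos"]; movel([q[0],q[1],110],max_speed=150)
back=S-40*ec
c2=[camera(n) for n in("scene","side","wrist")]; pickle.dump(c2,open("d3.pkl","wb")); st("up")
movel([*(S-60*ec),235],frame=down(yc)); w=camera("wrist"); pickle.dump(w,open("w3.pkl","wb")); st("hover")
a=c2[0]["image"][180:280,220:350]; b=c2[1]["image"][160:270,190:330]
cv2.imwrite("pics/p3.png",np.vstack([np.hstack([cv2.resize(a,(400,300)),cv2.resize(b,(400,300))]),np.hstack([cv2.resize(x["image"],(400,300)) for x in (c2[2],w)])]))
E
```

```text
True
down 7.93 [488.4  35.1  23. ] x -92.0 43.8 [-1.2  0.3 11.2] [-0.194  0.281  0.005]
True
push 8.22 [488.6  35.1  23.1] x -91.9 43.8 [-0.7  1.1  9.6] [-0.189  0.158 -0.05 ]
push2 8.42 [488.6  35.1  23.1] x -91.9 43.9 [-1.6  0.7  8.8] [-0.224  0.083 -0.066]
open 8.96 [488.1  35.   22.6] x -92.3 85.4 [-0.1  0.9 -0.3] [-0.013 -0.001 -0.051]
up 9.84 [487.6  35.  109.1] x -92.8 85.4 [-0.5 -0.1  0.4] [-0.005 -0.008 -0.011]
hover 10.93 [534.4  28.4 234.2] x -45.6 85.3 [0.4 0.5 0.3] [-0.034  0.046 -0.027]
```

View pics/p3.png

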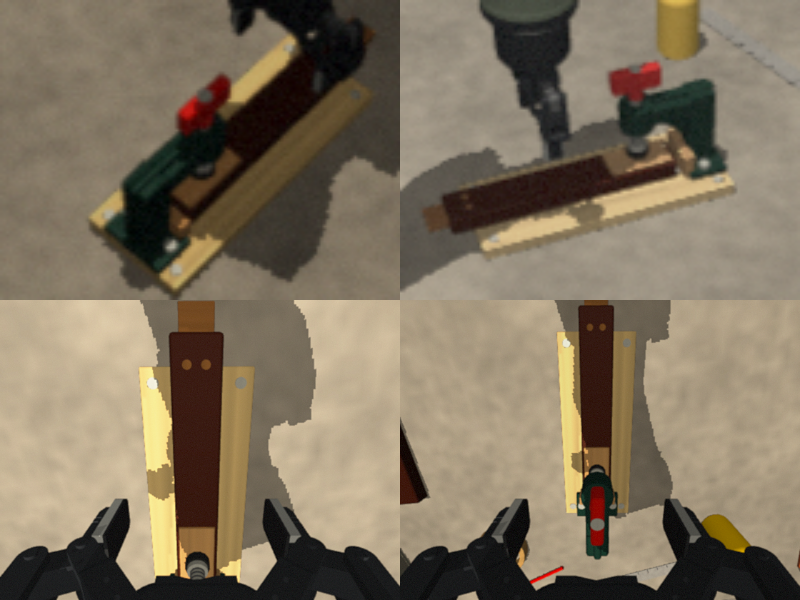

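Rail and board midlines coincide in the wrist view, at columns 196.5 of 400, and the rail is straight. The guard tripped at the start of the push, though, so the rail is still about 7 mm short of the stop. I'll measure from the wrist views, then regrip and push.

```bash
cat > m3.py <<'E'
from pl import *
def lin(A,xs,cond=None):
    x=(A[:,:2]-S)@ec; v=(A[:,:2]-S)@nc; q=[];m=[];w=[]
    for t in xs:
        k=abs(x-t)<3
        if k.sum()>5: q.append(t);m.append((v[k].min()+v[k].max())/2);w.append(np.ptp(v[k]))
    p=np.polyfit(q,m,1); return "slope %.2f deg, v(mid) %.1f width %.1f"%(np.degrees(p[0]),np.polyval(p,np.mean(xs)),np.median(w))
def rail(c,name,xs=range(-180,-60,6)):
    P=pts(c); A=P.reshape(-1,3); x=(A[:,:2]-S)@ec; v=(A[:,:2]-S)@nc; I=c["image"].reshape(-1,3).astype(int)
    k=(A[:,2]>38)&(A[:,2]<52)&(abs(v)<40)&(x>-260)&(x<-25); print(name,"rail",lin(A[k],xs),"z %.1f"%np.median(A[k&(x<-40)][:,2]))
    b=(A[:,2]>13)&(A[:,2]<52)&(abs(v)<66)&(x>-190)&(x<-60); print("  board",lin(A[b],xs))
    sp=k&(I.max(1)>100)&(x>-80); dk=k&(I.max(1)<70)&(x>-100); t=x[sp&(abs(v)<12)]; print("  splint start x %.1f (home -30)"%np.percentile(t,3), "dark end %.1f"%np.percentile(x[dk&(abs(v)<12)],97))
def knob(c,name):
    P=pts(c); A=P.reshape(-1,3); h=cv2.cvtColor(c["image"],cv2.COLOR_BGR2HSV).reshape(-1,3).astype(int)
    v=(A[:,:2]-S); k=((h[:,0]<8)|(h[:,0]>172))&(h[:,1]>140)&(h[:,2]>80)&(np.hypot(v[:,0],v[:,1])<45)&(A[:,2]>120)
    z=np.percentile(A[k][:,2],90); k=((A[:,2]>z-5)&(A[:,2]<z+5)&(np.hypot(v[:,0],v[:,1])<45)); T=A[k]
    (cx,cy),(w,hh),a=cv2.minAreaRect(T[:,:2].astype(np.float32)); B=cv2.boxPoints(((cx,cy),(w,hh),a)); e=max((B[1]-B[0],B[2]-B[1]),key=np.linalg.norm)
    print(name,"knob c",round(cx,1),round(cy,1),"size",round(w,1),round(hh,1),"yaw %.1f"%((np.degrees(np.arctan2(e[1],e[0]))+90)%180-90),"top z %.1f"%np.median(T[:,2]))
if __name__=="__main__":
    cs=pickle.load(open("d3.pkl","rb")); w=pickle.load(open("w3.pkl","rb"))
    rail(cs[2],"wrist up"); rail(w,"hover"); rail(cs[0],"scene"); rail(cs[1],"side")
    knob(w,"hover"); knob(cs[0],"scene"); knob(cs[1],"side")
E
python3 m3.py
```

```text
wrist up rail slope 0.21 deg, v(mid) -0.9 width 44.6 z 42.6
  board slope 0.32 deg, v(mid) -0.5 width 109.6
  splint start x -36.4 (home -30) dark end -38.7
hover rail slope 0.20 deg, v(mid) -0.9 width 44.1 z 42.6
  board slope 0.39 deg, v(mid) -0.5 width 109.2
  splint start x -35.9 (home -30) dark end -38.6
scene rail slope 6.26 deg, v(mid) -2.5 width 42.5 z 43.1
  board slope 4.74 deg, v(mid) 2.8 width 108.1Traceback (most recent call last):
  File "m3.py", line 21, in <module>
    rail(cs[2],"wrist up"); rail(w,"hover"); rail(cs[0],"scene"); rail(cs[1],"side")
                                             ~~~~^^^^^^^^^^^^^^^
  File "m3.py", line 12, in rail
    sp=k&(I.max(1)>100)&(x>-80); dk=k&(I.max(1)<70)&(x>-100); t=x[sp&(abs(v)<12)]; print("  splint start x %.1f (home -30)"%np.percentile(t,3), "dark end %.1f"%np.percentile(x[dk&(abs(v)<12)],97))
                                                                                                                            ~~~~~~~~~~~~~^^^^^
    return _quantile_unchecked(
        a, q, axis, out, overwrite_input, method, keepdims, weights)
    return _ureduce(a,
                    func=_quantile_ureduce_func,
    ...<5 lines>...
                    overwrite_input=overwrite_input,
                    method=method)
    r = func(a, **kwargs)
    result = _quantile(arr,
                       quantiles=q,
    ...<2 lines>...
                       out=out,
                       weights=wgt)
    slices_having_nans = np.isnan(arr[-1, ...])
                                  ~~~^^^^^^^^^
IndexError: index -1 is out of bounds for axis 0 with size 0
```

```bash
python3 - <<'E'
from pl import *
movel(at(-92.3,100),frame=down(yc),max_speed=250); movel(at(-92.3,23.5),max_speed=120); clamp(); st("grip")
movel(at(-92.3,24.2),max_speed=20); wait(.15); st("lifted")
r=movel(at(-70,24.2),max_speed=30,guard=15); s=st(f"push {r}")
p=s["eef_pos"]; x=(p[:2]-S)@ec+15
if x<-89: r=movel(at(-70,24.2),max_speed=30,guard=18); s=st(f"push again {r}")
wait(.2); s=st("hold"); p=s["eef_pos"]; xh=(p[:2]-S)@ec+15
movel(at(xh+.7,22.9),max_speed=20,guard=20); st("pressed"); open_gripper(); s=st("open")
q=s["eef_pos"]; movel([q[0],q[1],110]); w=camera("wrist")
pickle.dump(w,open("w4.pkl","wb"))
from m3 import rail; rail(w,"w4")
x=st("up")
E
```

```text
grip 12.93 [488.4  35.1  24.1] x -92.0 43.4 [-2.4 -0.6 14.2] [-0.089  0.532  0.07 ]
lifted 13.32 [488.1  35.1  24.2] x -92.3 43.4 [-0.2  0.1  1. ] [-0.018  0.093 -0.001]
push True 13.73 [494.2  34.2  24.2] x -86.2 43.7 [-4.7  0.7 12.6] [0.184 0.596 0.047]
hold 13.93 [494.2  34.2  24.2] x -86.2 43.5 [-2.4  0.6  9.8] [0.201 0.43  0.01 ]
pressed 14.18 [494.2  34.2  24.1] x -86.2 43.7 [-15.3   0.8  42.7] [0.378 3.207 0.012]
open 14.68 [494.9  34.1  22.8] x -85.5 85.3 [-0.   0.4 -0.2] [ 0.001 -0.038  0.026]
w4 rail slope 0.20 deg, v(mid) -1.0 width 44.6 z 42.6
  board slope 0.38 deg, v(mid) -0.4 width 109.6
  splint start x -30.7 (home -30) dark end -32.9
up 15.46 [494.4  34.1 109.2] x -86.0 85.7 [-0.2  0.3 -0.7] [ 0.013  0.03  -0.003]
```

```bash
python3 - <<'E'
from pl import *
movel(at(-86.2,24),max_speed=120); clamp(); st("grip")
movel(at(-86.2,25.5),max_speed=20); wait(.15); st("lifted")
for g in (12,20,20):
    r=movel(at(-76,25.3),max_speed=20,guard=g); s=st(f"push {r}")
    if s["ft_force"][:2]@ec<-10: break
p=s["eef_pos"]; xh=(p[:2]-S)@ec+15
movel(at(xh+.3,23.8),max_speed=20,guard=25); st("pressed"); open_gripper(); s=st("open")
q=s["eef_pos"]; movel([q[0],q[1],110]); cs=[camera(n) for n in("side","wrist")]
pickle.dump(cs,open("w5.pkl","wb"))
from m3 import rail; rail(cs[1],"w5")
st("up"); cv2.imwrite("pics/p5.png",cv2.resize(cs[0]["image"][180:250,230:320],(720,560),interpolation=cv2.INTER_CUBIC))
E
```

```text
grip 16.81 [494.5  34.2  24.6] x -85.9 43.8 [-1.8 -1.1 11.8] [-0.054  0.493  0.049]
lifted 17.21 [494.1  34.3  25.4] x -86.3 43.6 [ 0.2  0.5 -2.7] [-0.057  0.11   0.027]
push True 17.48 [494.2  33.9  24.8] x -86.1 43.5 [-0.2 -0.2 -1. ] [ 0.102 -0.181  0.055]
push True 17.74 [494.4  33.9  24.7] x -86.0 43.6 [-2.2  0.3  9.4] [ 0.266  0.232 -0.034]
push True 18.02 [494.3  33.9  24.7] x -86.0 43.8 [-2.7  0.   9.8] [ 0.271  0.177 -0.009]
pressed 18.27 [494.3  33.9  24.6] x -86.0 44.0 [-9.4 -1.9 28.1] [0.01  1.71  0.059]
open 18.76 [494.7  34.2  23.7] x -85.7 85.3 [-0.7 -0.3  0.2] [-0.039 -0.031  0.021]
w5 rail slope 0.20 deg, v(mid) -1.2 width 44.5 z 42.6
  board slope 0.28 deg, v(mid) -0.4 width 109.7
  splint start x -30.7 (home -30) dark end -33.0
up 19.58 [494.1  34.1 109. ] x -86.2 85.3 [ 0.   0.2 -0.2] [0.065 0.021 0.007]
```

View pics/p5.png

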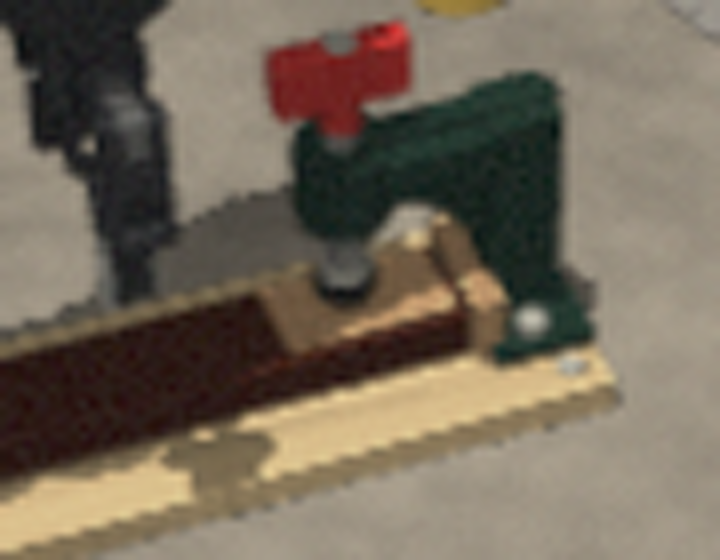

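The rail end now butts the stop: the dark end meets the stop at about (475,320), with no gap visible. A repeated push gave no advance. Next is the knob.

```bash
python3 - <<'E'
from m3 import *
w=pickle.load(open("w3.pkl","rb")); cs=pickle.load(open("d3.pkl","rb"))
knob(w,"hover"); knob(cs[0],"scene"); knob(cs[1],"side")
s=read_state(); print(s["qpos"].round(2))
# candidate turning starts: q7 for tool-y yaw values at knob
C=[594,19.7]
for d in (-8,172,-188,90,-98):
    q=inverse_kinematics([*C,175],down(np.radians(d))); print(d,None if q is None else np.round(q,2))
E
```

```text
hover knob c 593.5 20.4 size 13.4 56.1 yaw -8.6 top z 179.3
scene knob c 595.4 20.9 size 14.4 54.7 yaw -9.7 top z 179.7
side knob c 593.3 18.6 size 15.9 53.2 yaw -11.1 top z 180.0
[-0.14  0.51 -0.06  2.02  0.05  0.63  1.19]
-8 [-0.09  0.54 -0.06  1.74  0.04  0.87  1.26]
172 [-0.66  0.69  0.82  1.77 -0.61  0.96 -1.3 ]
-188 [-0.66  0.69  0.82  1.77 -0.61  0.96 -1.3 ]
90 [ 0.55  0.76 -1.07  1.7   0.73  1.13  2.4 ]
-98 [-0.4   0.57  0.39  1.75 -0.27  0.87 -0.03]
```

```bash
cat > kn.py <<'E'
from pl import *
C=np.array([593.8,20.2]); Y0=np.radians(-8.6)
def pose(k,grip=0,dz=0): # tool pose for knob turn k after start; grip=1 -> half turn flipped
    return [*C,153-1.91*k+dz],down(Y0-k+np.pi*grip)
def yaw():
    s=read_state(); R=s["tool_rot"]; return np.arctan2(R[1,1],R[0,1]),s
def tq(n=10):
    T=[]
    for _ in range(n): wait(.01); s=read_state(); T.append([s["torque"][2],s["joint_efforts"][6],s["ft_force"][2]])
    return np.mean(T,0),np.std(T,0)
def show(l,k,g):
    m,sd=tq(); y,s=yaw(); a=(Y0+np.pi*g-y+np.pi)%(2*np.pi)-np.pi; a+=2*np.pi*round((k-a)/(2*np.pi)); print(l,"t%.2f"%s["time"],"k cmd %.3f act %.3f"%(k,a),"tz %.3f±%.3f j7 %.3f fz %.1f"%(m[0],sd[0],m[1],m[2]),"q7 %.2f gap %.1f F"%(s["qpos"][6],s["finger_gap"]),s["ft_force"].round(1)); return a,m[0]
E
python3 - <<'E'
from kn import *
movel([*(C-60*ec),215],max_speed=200); movep([*C,205],down(Y0))
p,R=pose(0); movel(p,frame=R,max_speed=120); show("open",0,0); clamp(); show("grip",0,0)
for k in (.1,.2,.3,.6,.9): movep(*pose(k)); show("",k,0)
c=camera("side"); cv2.imwrite("pics/p6.png",cv2.resize(c["image"][150:250,220:340],(720,600)))
E
```

```text
open t21.31 k cmd 0.000 act -0.000 tz 0.006±0.036 j7 -0.005 fz 0.4 q7 1.25 gap 85.3 F [-0.2 -0.1  0.6]
grip t22.04 k cmd 0.000 act -0.000 tz -0.120±0.034 j7 0.130 fz 4.7 q7 1.25 gap 13.1 F [-1.1  4.8  4.9]
 t22.38 k cmd 0.100 act 0.100 tz -0.227±0.026 j7 -0.013 fz 5.3 q7 1.17 gap 13.0 F [-1.1  4.5  5.6]
 t22.71 k cmd 0.200 act 0.200 tz -0.250±0.044 j7 -0.012 fz 5.0 q7 1.09 gap 13.3 F [-0.7  4.6  5.5]
 t23.04 k cmd 0.300 act 0.300 tz -0.272±0.037 j7 -0.012 fz 5.4 q7 1.00 gap 13.0 F [-0.8  4.1  5. ]
 t23.48 k cmd 0.600 act 0.600 tz -0.264±0.033 j7 -0.028 fz 5.9 q7 0.76 gap 13.1 F [-2.4  2.9  5.8]
 t23.93 k cmd 0.900 act 0.900 tz -0.239±0.027 j7 -0.025 fz 6.9 q7 0.51 gap 12.9 F [-3.3  2.1  6.7]
```

View pics/p6.png

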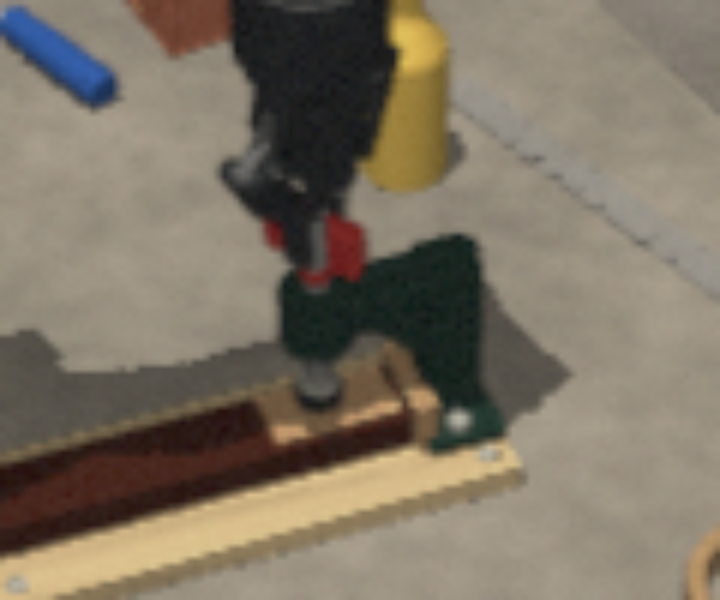

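The knob is gripped and turning with the foot still above the splint, at about (320,400), and free-turning torque is about 0.25 N m. I continue to k=2.2, regrip, then take fine steps.

```bash
python3 - <<'E'
from kn import *
for k in (1.3,1.75,2.2): movep(*pose(k)); show("",k,0)
open_gripper(); 
p,R=pose(2.2); movel([p[0],p[1],205])
w=camera("wrist")
# rotate back in three moves, then descend
for a in (1/3,2/3,1): movep([*C,205],down(Y0-2.2+np.pi*a))
p,R=pose(2.2,1); movel(p,frame=R,max_speed=150); clamp(); show("regrip",2.2,1)
for k in (2.3,2.4,2.5): movep(*pose(k,1)); show("",k,1)
E
```

```text
t24.48 k cmd 1.300 act 1.300 tz -0.270±0.035 j7 0.042 fz 8.3 q7 0.18 gap 13.0 F [-3.4  0.6  8.4]
 t25.02 k cmd 1.750 act 1.750 tz -0.254±0.034 j7 0.060 fz 9.5 q7 -0.18 gap 12.9 F [-5.8  2.1  9.3]
 t25.55 k cmd 2.200 act 2.200 tz -0.257±0.031 j7 0.063 fz 11.2 q7 -0.54 gap 12.8 F [-7.8  3.8 11.4]
regrip t30.76 k cmd 2.200 act 2.200 tz -0.226±0.018 j7 0.219 fz 8.1 q7 2.08 gap 12.8 F [-5.4  1.6  7.8]
 t31.09 k cmd 2.300 act 2.300 tz -0.264±0.033 j7 -0.012 fz 8.2 q7 2.00 gap 12.7 F [-5.5  1.5  8.1]
 t31.43 k cmd 2.400 act 2.400 tz -0.257±0.027 j7 -0.012 fz 8.3 q7 1.92 gap 13.1 F [-6.8  1.9  8.1]
 t31.76 k cmd 2.500 act 2.500 tz -0.263±0.022 j7 -0.011 fz 8.3 q7 1.83 gap 13.5 F [-6.2  2.7  8.6]
```

```bash
cat > turn.py <<'E'
from kn import *
import sys,json,os
from scipy.optimize import curve_fit
def model(k,k0,b): return b+.11*np.maximum(0,k-k0)
def model3(k,k0,b,s): return b+s*np.maximum(0,k-k0)
def fit(L):
    A=np.array(L); r={}
    for n,f,p in(("fixed slope",model,(3.1,.257)),("free slope",model3,(3.1,.257,.11))):
        best=None
        for x in (2.8,3.1,3.5,3.9):
            try: q,cv=curve_fit(f,A[:,0],A[:,1],(x,*p[1:]))
            except Exception: continue
            e=((f(A[:,0],*q)-A[:,1])**2).sum()
            if best is None or e<best[0]: best=(e,q,np.sqrt(np.diag(cv)))
        print(n,best[1].round(3),"±",best[2].round(3))
def run(ks,stop):
    L=json.load(open("log.json")) if os.path.exists("log.json") else [[.3,.272],[.6,.264],[.9,.239],[1.3,.27],[1.75,.254],[2.2,.257],[2.3,.264],[2.4,.257],[2.5,.263]]
    for k in ks:
        movep(*pose(k,1)); m,sd=tq(20); L.append([k,-m[0]])
        if np.mean([l[1] for l in L[-3:]])>.257+stop: break
    json.dump([[float(a),float(b)] for a,b in L],open("log.json","w"))
    print([(round(a,2),round(b,3)) for a,b in L[-len(ks):]]); s=read_state(); print("t",s["time"],"q7",s["qpos"][6],s["ft_force"].round(1)); fit(L)
E
python3 -c "
from turn import *
run(np.round(np.arange(2.6,4.05,.1),2),.06)"
```

```text
[(np.float64(2.6), np.float64(0.253)), (np.float64(2.7), np.float64(0.259)), (np.float64(2.8), np.float64(0.253)), (np.float64(2.9), np.float64(0.259)), (np.float64(3.0), np.float64(0.27)), (np.float64(3.1), np.float64(0.244)), (np.float64(3.2), np.float64(0.245)), (np.float64(3.3), np.float64(0.239)), (np.float64(3.4), np.float64(0.228)), (np.float64(3.5), np.float64(0.22)), (np.float64(3.6), np.float64(0.215)), (np.float64(3.7), np.float64(0.208)), (np.float64(3.8), np.float64(0.202)), (np.float64(3.9), np.float64(0.184)), (np.float64(4.0), np.float64(0.186))]
t 38.0083 q7 0.5978314444584832 [-6.9  4.1 12. ]
fixed slope [4.434 0.242] ± [inf inf]
free slope [ 3.     0.259 -0.076] ± [0.07  0.002 0.008]turn.py:11: OptimizeWarning: Covariance of the parameters could not be estimated
  try: q,cv=curve_fit(f,A[:,0],A[:,1],(x,*p[1:]))
```

```bash
python3 - <<'E'
from kn import *
s=read_state(); print(s["time"],round(s["finger_gap"],2),s["torque"].round(3),s["ft_force"].round(1),s["joint_efforts"].round(3))
def seq(n=40):
    T=[];G=[]
    for _ in range(n): s=read_state(); T.append(s["torque"][2]); G.append(s["finger_gap"]); wait(.008)
    T=np.array(T); print("tz by 10s",T.reshape(-1,10).mean(1).round(3),"gap",np.mean(G).round(2)); return s
seq(20)
movep(*pose(4.05,1)); s=seq(); print(s["time"],s["torque"].round(3),s["ft_force"].round(1))
c=camera("side");d=camera("scene")
cv2.imwrite("pics/p7.png",np.hstack([cv2.resize(c["image"][165:245,245:325],(400,400)),cv2.resize(d["image"][190:260,245:315],(400,400))]))
E
```

```text
38.0083 12.9 [ 0.693  1.499 -0.134] [-6.9  4.1 12. ] [  1.95  -84.468  10.161 -31.085   0.837  -2.237   0.174]
tz by 10s [-0.177 -0.155] gap 13.0
tz by 10s [-0.142 -0.141 -0.119 -0.136] gap 13.04
38.75 [ 0.681  1.449 -0.156] [-6.9  3.  12. ]
```

View pics/p7.png

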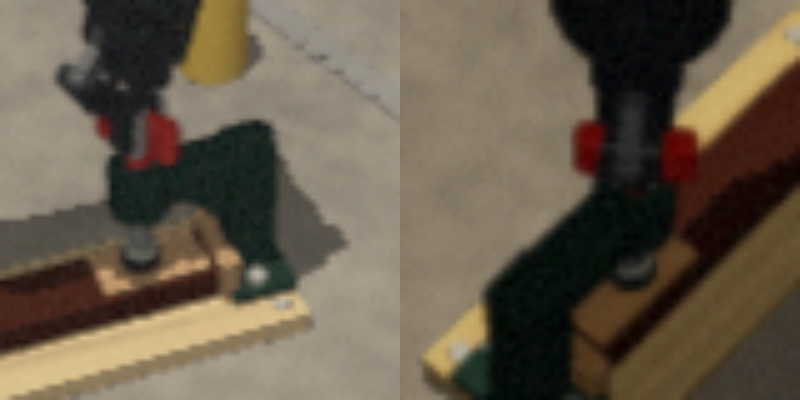

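The foot now looks to be at the splint in both views, at (140,265) on the left and (635,265) on the right. Torque changed regime at k≈3.0 but fell instead of climbing. I'll check whether the knob slipped in the jaws by letting go and measuring the bar angle and height.

```bash
python3 - <<'E'
from kn import *
open_gripper(); p,R=pose(4.05,1); movel([*C,205],max_speed=200)
s=read_state(); print(s["time"],s["torque"].round(3),s["ft_force"].round(1))
import m3
cs={n:camera(n) for n in("wrist","side","scene")}; pickle.dump(cs,open("d8.pkl","wb"))
for n in cs:
    try: m3.knob(cs[n],n)
    except Exception as e: print(n,e)
print("expected yaw",-8.6-np.degrees(4.05)+180,"top z",179.3-1.91*4.05)
cv2.imwrite("pics/p8.png",cs["wrist"]["image"])
m3.rail(cs["wrist"],"rail")
E
```

```text
40.0083 [0.02  0.022 0.007] [-0.4 -0.1 -0.6]
wrist knob c 594.0 20.3 size 14.0 55.0 yaw -60.8 top z 171.8
side knob c 592.5 18.2 size 14.9 52.6 yaw -57.5 top z 172.1
scene knob c 595.8 20.5 size 13.4 54.5 yaw -62.5 top z 172.1
expected yaw -60.64790702798339 top z 171.5645
rail rail slope 0.18 deg, v(mid) -1.2 width 45.0 z 42.6
  board slope 0.22 deg, v(mid) -0.3 width 109.5
  splint start x -78.2 (home -30) dark end -33.8
```

View pics/p8.png

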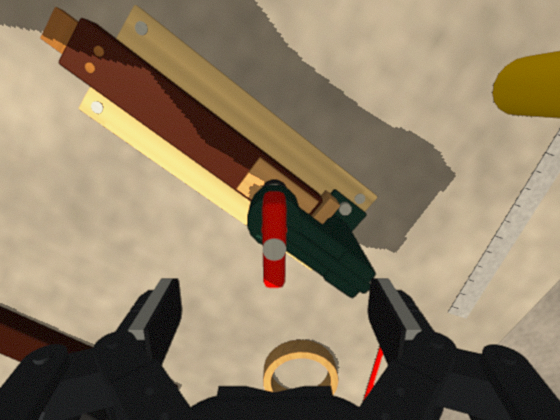

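The knob followed the fingers exactly: yaw is −60.8° against −60.6° expected, and it has sunk about 7.5 mm. So there was no slip. I'll get an independent touch estimate from the splint height across the stored views, which costs no robot time.

```bash
python3 - <<'E'
from pl import *
# stored views: rail on bench (w1) or on bed
def h(c,o,e,lim,name,xs):
    P=pts(c).reshape(-1,3); n=np.array([-e[1],e[0]]); x=(P[:,:2]-o)@e; v=(P[:,:2]-o)@n
    base=P[:,2][(x>-100)&(x<30)&(abs(v)<12)]; zt=np.median(base[abs(base-np.median(base))<4])
    k=(abs(P[:,2]-zt)<10)
    A=k&(x>-100)&(x<48)&(abs(v)<16); G=np.c_[x,v,np.ones(len(x))]; co=np.linalg.lstsq(G[A],P[A,2],rcond=None)[0]
    r=P[:,2]-G@co; rs=np.abs(r[A]); B=k&(x>xs[0])&(x<xs[1])&(abs(v)<13)
    near=k&(x>30)&(x<50)&(abs(v)<16)
    print(name,"h mean %.2f median %.2f ±%.2f n%d"%(r[B].mean(),np.median(r[B]),r[B].std()/np.sqrt(B.sum()),B.sum()),"local",round(r[B].mean()-r[near].mean(),2),"base std",r[A].std().round(2))
y=np.radians(27.9); e=np.array([np.cos(y),np.sin(y)]); o=np.array([440.2,304.2])
h(pickle.load(open("w1.pkl","rb")),o,e,0,"w1",(60,120))
D=pickle.load(open("d0.pkl","rb")); h(D["scene"],o,e,0,"scene0",(62,118)); h(D["side"],o,e,0,"side0",(62,118))
yb=np.radians(-8.0); eb=np.array([np.cos(yb),np.sin(yb)])
for f,d in (("w3.pkl",6),("w4.pkl",.5),("w5.pkl",.5)):
    c=pickle.load(open(f,"rb")); c=c[1] if isinstance(c,list) else c
    h(c,S+ec*(-85.5-d)-1*nc,eb,0,f,(58,67))
E
```

```text
w1 h mean 3.57 median 3.55 ±0.02 n1160 local 3.57 base std 0.71
scene0 h mean 3.64 median 3.89 ±0.13 n184 local 3.84 base std 1.98
side0 h mean 2.97 median 2.94 ±0.24 n74 local 2.92 base std 2.29
w3.pkl h mean 3.50 median 3.48 ±0.05 n192 local 3.48 base std 0.77
w4.pkl h mean 3.59 median 3.58 ±0.03 n347 local 3.58 base std 0.63
w5.pkl h mean 3.56 median 3.59 ±0.03 n354 local 3.54 base std 0.63
```

The wrist views agree on a splint height of 3.57 mm, which puts first touch at k≈3.09. The torque regime change was at 3.0, so I take touch as 3.06 and the target as 4.63.

```bash
python3 - <<'E'
from kn import *
import m3
p,R=pose(4.05,1); movel(p,frame=R,max_speed=150); clamp(); show("grip",4.05,1)
for k in (4.15,4.3,4.45,4.55,4.63): movep(*pose(k,1)); show("",k,1)
open_gripper(); movel([*C,205],max_speed=200); c=camera("wrist"); m3.knob(c,"wrist"); print("expected",-8.6-np.degrees(4.63)+360-90, -8.6-np.degrees(4.63)+180)
s=read_state(); print(s["time"],s["qpos"].round(2)); pickle.dump(c,open("w9.pkl","wb"))
E
```

```text
grip t41.44 k cmd 4.050 act 4.050 tz -0.105±0.016 j7 0.099 fz 5.6 q7 0.56 gap 12.9 F [-2.  -0.1  5.1]
 t41.77 k cmd 4.150 act 4.150 tz -0.156±0.020 j7 -0.105 fz 6.5 q7 0.48 gap 13.1 F [-2.2 -1.   6.2]
 t42.11 k cmd 4.300 act 4.301 tz -0.136±0.025 j7 -0.258 fz 8.0 q7 0.36 gap 13.1 F [-3.8 -0.5  7.5]
 t42.44 k cmd 4.450 act 4.450 tz -0.133±0.030 j7 -0.270 fz 8.8 q7 0.24 gap 13.0 F [-4.7 -0.9  9. ]
 t42.77 k cmd 4.550 act 4.550 tz -0.124±0.026 j7 -0.139 fz 9.4 q7 0.16 gap 13.3 F [-5.6 -0.7  8.5]
 t43.11 k cmd 4.630 act 4.631 tz -0.114±0.025 j7 -0.088 fz 10.4 q7 0.09 gap 13.0 F [-6.3 -0.5 10.4]
wrist knob c 594.4 20.6 size 55.1 13.7 yaw 85.4 top z 170.8
expected -3.879459145571161 -93.87945914557116
44.3167 [-0.45  0.54  0.46  1.73 -0.29  0.94  0.06]
```

```bash
python3 - <<'E'
from kn import *
import m3
movel([*C,260],max_speed=200); movep([*(S-92*ec),260],down(yc))
w=camera("wrist"); m3.rail(w,"final"); m3.knob(w,"final")
a=camera("scene"); s=read_state(); print(s["time"],s["ft_force"].round(1))
cv2.imwrite("pics/p9.png",np.hstack([cv2.resize(w["image"],(400,300)),cv2.resize(a["image"],(400,300))]))
E
```

```text
final rail slope 0.18 deg, v(mid) -1.2 width 44.0 z 42.6
  board slope 0.23 deg, v(mid) -0.5 width 109.0
  splint start x -72.4 (home -30) dark end -32.1
final knob c 593.6 20.1 size 55.9 14.6 yaw 85.6 top z 170.6
46.0417 [-0.5  0.1  0.1]
```

View pics/p9.png

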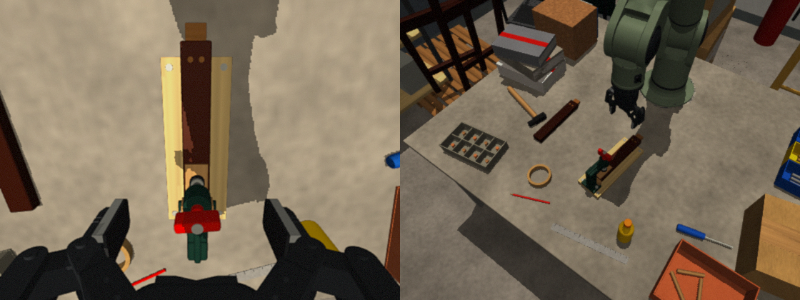

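The rail is straight on the board (left view, centre column 195) and the knob lies crosswise at (197,222). The other items have not moved and the robot is clear. I'm handing in.

```bash
python3 -c "
from workcell import *
print(finish_job())"
```

```text
the job is handed in; nothing more can be done
None
```

I laid the splinted rail on the board, pushed it home against the stop and screwed the knob down to about a quarter turn past first touch. I then let go and handed the job in at about 46 s. The touch point rests mainly on camera heights, because the torque check disagreed in sign.

**Rail:** It lies within about 0.1° and 1 mm of the board's centreline. My first push stopped about 6 mm short because the force guard tripped early, so I regripped and pushed again. A further push gave no advance, and a close side view showed no gap at the stop.

**Knob:** It took two regrips. The last camera check put the knob at about 4.64 rad from its start. That is 1.55 rad past the touch point of 3.09 rad, which I worked out from the measured splint height of 3.57 mm (1.57 rad would be exact).

**Disagreement:** I measured the knob torque at rest after each step. It changed near 3.0 rad, which fits the camera estimate, but it fell from there instead of climbing as described. I took that as the torque relaxing once the knob stopped, and did not confirm it. Other readings of the same data put touch as late as about 3.3 rad, so the quarter turn could be somewhat light.

**Other checks:** The knob did not slip in the fingers; its measured angle agreed with the commanded one within 1°. The splint position reading in the last view (-72 mm) was wrong, apparently misled by a sunlit patch, so I relied on the earlier one (-30.7 mm, against -30 when home). The other items on the bench look unmoved by eye.

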